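# Gauge two sleeves, sort them and hold up the tray

### The arm

A 6-joint arm with a two-finger parallel gripper is mounted at the origin on a cart in front of the work surface, level with it; the furniture and walls round the work are solid. World frame = base frame: x ahead of the robot, y to its left, z up, the work surface at z = 0. Lengths are in m, angles in rad, forces in N, time in s.
With the tool pointing down it reaches from about 0.425 to 0.95 m from the base axis. Payload 3.5 kg.
Tool frame: the origin (TCP) lies at the very end of the fingers, on their centre line; the grasp point (between the pads) lies 19 mm behind it; z points along the fingers, y is the direction in which the jaws open and shut (so a half turn about z gives the same grasp; the last joint's range is limited). The gripper opens to 85 mm and grips with 20 to 120 N. Pads are 22 mm wide; open, the fingers measure 114 mm over their backs; the gripper's body (76 mm by 85 mm) begins 54 mm behind the grasp point. The pads swing forward as they close: fully open they stand 13 mm farther back than shut.
Start: joints at [1.057, 0.286, 1.577, -0, 1.279, -0.15], TCP at [0.24, 0.631, 0.231] pointing down, gripper open.
Joint ranges: [-2.77, 2.77], [-0.9, 2.22], [0.21, 2.48], [-1.53, 4.67], [0.24, 2.81], [-2.84, 2.84]. Speed limits (rad/s): [2.79, 2.79, 3.14, 3.14, 3.14, 3.14].

### API

Orientations are given as a unit quaternion [x, y, z, w].
In Python, from plant import get_state, vision, ctrl, cut_out gives the robot as it stands.
- The arm moves only by the tool jog_arm, never from a script. Its argument "commands" is text: rows parted by semicolons, each of 6 numbers parted by spaces: the shift along the world's x, y, z in m, then the turn, a rotation vector about the world's x, y, z in rad. A call has 1 to 20 rows; each row is the pose to reach, as a shift and turn from the pose commanded when the call began; what a row does not reach only later rows make up. A row lasts 1/8 s, in which the tool goes at most 62.5 mm and 10.7 degrees, less where a joint would pass 70% of its speed; a pose out of reach is approached as far as the arm can. A call with a gripper value outside its range is refused whole. "gripper" is the opening in per cent of the stroke, from 0 (shut) to 100 (fully open), set as the call begins (left out, the last holds). The fingers move at their own pace and stop on an object; "grip_force" is the grip in N (left out, the last holds). Time passes only in rows, so rows that repeat a pose let the fingers close. It gives the time, the measured TCP pose, the force and the opening at its end, in the units of the state.
- get_state(): the state, without advancing time (a new reading comes with each control period).
- vision.read_camera(name): name is "scene" or "top" or "wrist"; returns a dict with "frame" (384x512x3 uint8, red, green, blue), "z_map" (384x512 float32, m along the optical axis (not along the pixel's ray), 0 where there is no reading), "fx", "fy", "cx", "cy" (pixels), "R" (3x3) and "t" (3): a world point X has camera coordinates R X + t. Camera axes: x right, y down, z forward; pixel columns grow to the right and rows downward; lengths in m; the calibration is good to about 2 mm. A picture is of the moment at which its call begins.
- ctrl.sign_off(): hands the job in, once; it reports no verdict.
Trained networks look in the newest picture that a camera, given by its name, has taken for a name from the list of things; names that differ only in an ending like _2 or _b are one class to them, and where a whole thing is asked for, a point or a joint stands for the part that bears it (a point fixed in the world has none). Each returns a list of dicts, best first, with "conf" (0 to 1); they miss things now and then, are a little off and sometimes report something else, mostly with a low value. They report only what shows in the picture. A call takes as long as a camera call. They do not tell look-alikes from the thing itself.
- cut_out(camera, query): "pixels" (384x512 bool, what is visible of it) and "box" ([centre column, centre row, width, height] in pixels, round what is visible of it).
The state is a dict: "time": time; "qpos": joint angles; "dq": joint speeds; "joint_efforts": joint torques, N m; "eef_pos": TCP position; "tcp_rot": TCP orientation; "contact_force": force on the tool from outside, world axes, zero at the start; "wrist_torque": the same for the moment, N m; "opening": opening from 0.0 (shut) to 1.0 (fully open).
Only numpy, scipy, OpenCV 4.12 (cv2) and the standard library are available. Lean on these libraries where they do the work, as an engineer would, in place of code of your own. Each camera call takes 0.05 s, during which the arm holds its last target.

### The job

One of the two bronze sleeves is bored too tight: try them on the upright gauge pin, without forcing, until you have slid the one that fits all the way down onto the pin's shoulder. Stand that one in the green half of the carrying tray and the tight one in the red half, let go of them, then lift the tray by its bar handle with both sleeves standing in it. Finish while still holding the tray in the air, level and still, a good 15 cm above the worktop, and leave the other things on the worktop where they are.

Things in the scene. Friction and masses are not known exactly. Their poses are not given: they have to be found in the camera images.
- sleeve_a_mid (a point): the first turned bronze sleeve, a plain tube standing on end, 40 mm outside diameter, 36 mm tall, 180 g, with a through bore on its z axis. The point is its centre, 18 mm above its lower end; z is its bore axis. There are two sleeves, alike outside: one is bored 18.5 mm and slides over the 16 mm gauge pin, the other is bored 14 mm and stops on the pin's tapered nose. From outside they cannot be told apart: try them on the pin (or look closely into the bores)
- sleeve_b_mid (a point): the second turned bronze sleeve, a plain tube standing on end, 40 mm outside diameter, 36 mm tall, 180 g, with a through bore on its z axis. The point is its centre, 18 mm above its lower end; z is its bore axis. There are two sleeves, alike outside: one is bored 18.5 mm and slides over the 16 mm gauge pin, the other is bored 14 mm and stops on the pin's tapered nose. From outside they cannot be told apart: try them on the pin (or look closely into the bores)
- pin_seat (a point): centre of the shoulder of the gauge pin: a ring face 28 mm in diameter, 20 mm above the worktop, on which a fitting sleeve comes to rest. The fixed stand is a dark 70 x 70 x 8 mm plate with a bright collar (28 mm diameter, 12 mm high) and out of it the upright pin, 16 mm in diameter and 38 mm long above the shoulder; z points up along the pin
- pin_tip (a point): top of the gauge pin, 38 mm above the shoulder and 58 mm above the worktop. The last 10 mm taper from 16 to 10 mm in diameter, so a sleeve that fits can centre itself: gripped a little off centre it may catch there and seem tight, but slackened it drops home by its own weight. It goes on down 28 mm past the taper until it rests on the shoulder. The tight sleeve stops part-way down the taper, its lower end about 31 mm above the shoulder
- tray: loose carrying tray of grey sheet steel, 120 mm (its x) by 230 mm (its y), rim 28 mm high, 400 g empty; origin at the centre of its underside, z up. A low divider along x parts it into two halves: the +y half has a green floor, the -y half a red floor. Over the divider a black bar handle runs along x between two upright steel straps
- tray_handle (a point): middle of the tray's bar handle, 94 mm above the tray's underside: a flat-sided bar along the tray's x, 105 mm free length, 14 mm thick (across, along the tray's y), 22 mm high. Pinched here across its thickness, the tray hangs level
- tray_green (a point): point on the green floor of the tray, 6 mm above its underside and 64 mm from the middle line (tray's +y), far enough from the bar handle for a gripper to set a sleeve down; the half is 112 mm (x) by 109 mm (y) inside
- tray_red (a point): the same point on the red floor, 64 mm from the middle line on the tray's -y side
- spool: bystander: white tape spool, 52 mm diameter, 16 mm high; origin under its centre
- bearing: bystander: ball bearing lying flat, 47 mm diameter, 14 mm high; origin under its centre
- coupler: bystander: steel air coupler with a red ring, lying, 83 mm long (its y), 28 mm high; origin under its centre
- valve: bystander: small brass ball valve with a red lever, 108 mm long (its y), 46 mm high; origin under its centre
- vice: blue bench vice fixed to the worktop at the far left
- pin_stand: the fixed gauge stand itself: dark plate with collar and pin; origin under the centre of its plate, straight below the pin
There are look-alikes about, which are no part of the job. Leave any black or pink look-alike of the part that bears sleeve_a_mid alone.

How it is judged:
By the outcome, as a careful person would: the job done as asked, in the order asked, and still so for the second after the job is handed in, while the arm keeps its last pose, push and grip.
It also fails if it takes over 72 s, if anything falls off the work surface, if the arm or the gripper's body presses on something with over 40 N, if the wrist force passes 120 N, or if a joint passes its speed limit or range.

## Working session

There is one attempt and no reset: what is moved stays moved. The work goes in short steps, Python scripts to look and compute and a tool call to move; the robot and the scene stay as the last step left them, time stands still between calls to the robot, and variables do not carry over. Pictures are saved under pics/ and viewed, and the job is handed in when it is done.

Besides the shell and the picture viewer there is one more tool, called after "Call:" as a command line: name --argument value ..., lists and objects as JSON in quotes. jog_arm: Moves the arm, as the interface text tells. Its arguments: {"type":"object","properties":{"commands":{"type":"string"},"gripper":{"type":"number"},"grip_force":{"type":"number"}},"required":["commands"]}

```bash
ls; mkdir -p pics
cat > h.py <<'E'
import numpy as np, cv2
from plant import get_state, vision, ctrl, cut_out
def cam(n,save=None):
    d=vision.read_camera(n)
    if save: cv2.imwrite('pics/'+save,cv2.cvtColor(d['frame'],cv2.COLOR_RGB2BGR))
    return d
def world(d):
    z=d['z_map'].astype(float); v,u=np.mgrid[0:384,0:512]
    P=np.stack([(u-d['cx'])/d['fx']*z,(v-d['cy'])/d['fy']*z,z],-1)
    W=(P-d['t'])@np.asarray(d['R'])
    W[z==0]=np.nan
    return W
def px(d,X):
    c=np.asarray(d['R'])@np.asarray(X)+d['t']; return d['fx']*c[0]/c[2]+d['cx'],d['fy']*c[1]/c[2]+d['cy']
E
python3 - <<'E'
from h import *
s=get_state(); print(s)
for n in ['scene','top','wrist']:
    d=cam(n,n+'0.png'); np.savez('/tmp/'+n,**d); W=world(d)
    for q in ['sleeve_a_mid','pin_stand','tray','spool','bearing','coupler','valve']:
        for r in cut_out(n,q):
            m=r['pixels']; p=W[m]; p=p[~np.isnan(p[:,0])]
            print(n,q,round(r['conf'],2),np.round(r['box']), np.round(np.median(p,0),3) if len(p) else '', np.round(np.percentile(p,[2,98],axis=0),3).tolist() if len(p) else '')
E
```

```text
pics
{'time': 0.0, 'qpos': array([ 1.05697792e+00,  2.87205473e-01,  1.57818367e+00, -1.50285677e-05,
        1.27858484e+00, -1.49982581e-01]), 'dq': array([ 0.00152554,  0.00011601, -0.00026507, -0.00152532,  0.00065525,
       -0.00056419]), 'joint_efforts': array([-2.22393021e-03, -4.05999398e+01, -2.92616522e+01, -2.80541399e-04,
        5.84374677e-03,  7.19847606e-06]), 'eef_pos': array([0.23984472, 0.63024837, 0.22991702]), 'tcp_rot': array([ 1.80913906e-01,  9.83498216e-01, -1.12803093e-03, -3.81167150e-04]), 'contact_force': array([-0.24715132, -1.54560513,  0.19638009]), 'wrist_torque': array([ 0.0134179 , -0.03594515,  0.01533576]), 'opening': 0.9992511003737775}
scene sleeve_a_mid 0.65 [224. 212.  10.  17.] [ 0.433 -0.1    0.031] [[0.418, -0.112, -0.0], [0.453, -0.073, 0.04]]
scene sleeve_a_mid 0.53 [241. 232.   9.  18.] [ 0.436 -0.197  0.032] [[0.42, -0.209, -0.003], [0.455, -0.169, 0.041]]
scene sleeve_a_mid 0.46 [270. 236.  14.  23.] [ 0.503 -0.257  0.032] [[0.487, -0.269, 0.003], [0.522, -0.234, 0.04]]
scene pin_stand 0.81 [281. 210.  28.  27.] [ 0.6   -0.17   0.009]
[... 1424 characters left out ...]
.452  0.016] [[0.539, -0.477, 0.0], [0.587, -0.429, 0.022]]
top spool 0.52 [194. 222.  70.  41.] [0.504 0.116 0.007] [[0.441, 0.009, -0.002], [0.564, 0.231, 0.105]]
top bearing 0.71 [339. 185.  16.  13.] [ 0.623 -0.374  0.013] [[0.601, -0.397, -0.003], [0.646, -0.352, 0.02]]
top coupler 0.64 [194. 220.  73.  40.] [0.504 0.117 0.007] [[0.44, 0.008, -0.002], [0.564, 0.232, 0.105]]
top coupler 0.51 [380. 249.  12.  28.] [ 0.403 -0.488  0.022] [[0.361, -0.509, -0.0], [0.436, -0.474, 0.03]]
top valve 0.62 [246. 156.  14.  34.] [ 0.722 -0.05   0.028] [[0.687, -0.073, 0.0], [0.779, -0.03, 0.045]]
top valve 0.56 [193. 222.  73.  45.] [0.503 0.117 0.007] [[0.44, 0.008, -0.002], [0.564, 0.233, 0.105]]
```

Run:
```python
from h import *
a=cv2.imread('pics/scene0.png')[140:330,150:380]; cv2.imwrite('pics/sc0.png',cv2.resize(a,None,fx=3.4,fy=3.1,interpolation=2))
a=cv2.imread('pics/top0.png')[120:290,140:410]; cv2.imwrite('pics/tc0.png',cv2.resize(a,None,fx=2.9,fy=2.9,interpolation=2))
```

```text
(no output)
```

View pics/sc0.png

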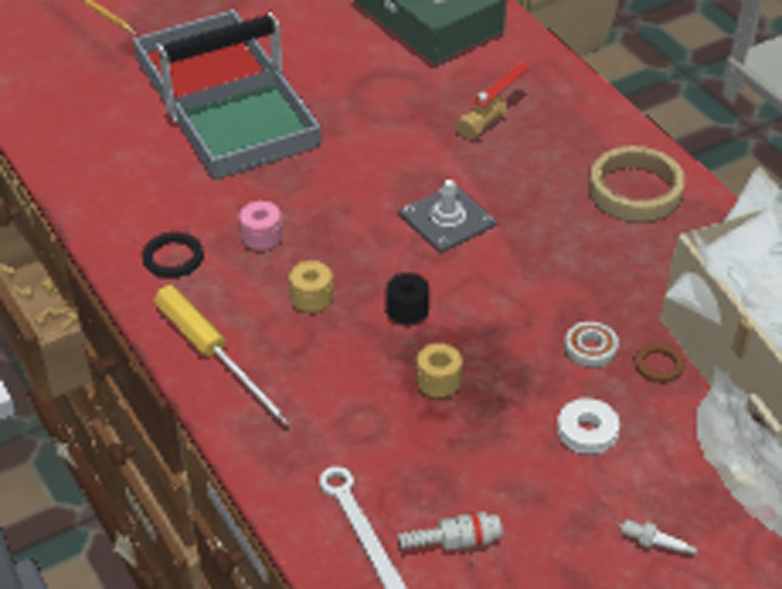

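View pics/tc0.png

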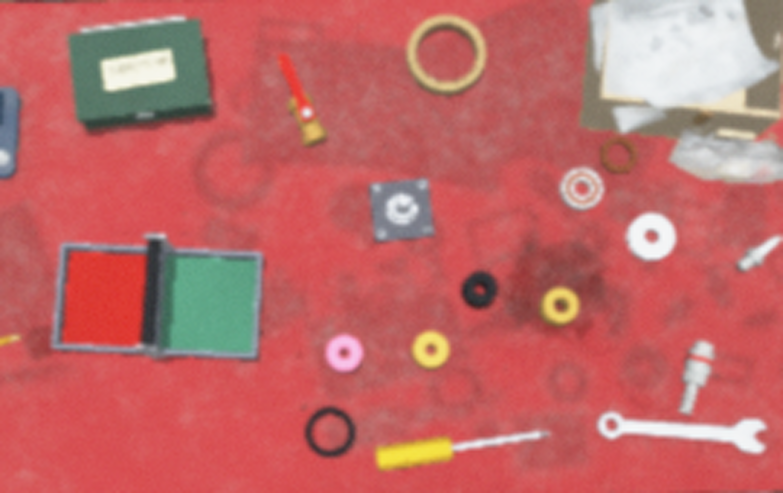

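The two bronze sleeves are at scene px (241,232) and (279,259), and top px (288,240) and (333,225). The pink one at top (259,241) and the black one at top (305,220) are decoys, so I leave them. Next I measure precisely.

Run:
```python
from h import *
def ld(n): 
    f=np.load('/tmp/'+n+'.npz'); return {k:f[k] for k in f}
for n in ['scene','top']:
    d=ld(n); W=world(d); hsv=cv2.cvtColor(d['frame'],cv2.COLOR_RGB2HSV)
    print(n,'fx',d['fx'],'campos',-d['R'].T@d['t'])
    for nm,c in [('A',(.437,-.19)),('B',(.49,-.33)),('pink',(.434,-.09)),('black',(.503,-.257)),('pin',(.6,-.163))]:
        D=np.hypot(W[...,0]-c[0],W[...,1]-c[1])
        lo,hi=(.033,.045) if nm!='pin' else (.045,.07)
        m=(D<.04)&(W[...,2]>lo)&(W[...,2]<hi)
        p=W[m]
        if len(p)>1: print(nm,len(p),np.round(p.mean(0),4),'mid',np.round((p.min(0)+p.max(0))/2,4),np.round(np.ptp(p,axis=0),3))
        if nm in'AB':
            h=hsv[m]; print(np.median(h,0))
    # tray rim / handle
    m=(W[...,2]>.085)&(W[...,2]<.12)&(abs(W[...,0]-.5)<.09)&(abs(W[...,1]-.12)<.13)
    p=W[m]; c,(w,h),a=cv2.minAreaRect((p[:,:2]*1000).astype(np.float32)); print('handle',len(p),c,w,h,a,p.mean(0))
    m=(W[...,2]>.018)&(W[...,2]<.04)&(abs(W[...,0]-.5)<.09)&(abs(W[...,1]-.12)<.15)
    p=W[m]; print('rim',len(p),cv2.minAreaRect((p[:,:2]*1000).astype(np.float32)))
    # plate
    m=(W[...,2]>.004)&(W[...,2]<.014)&(abs(W[...,0]-.6)<.05)&(abs(W[...,1]+.163)<.05)
    p=W[m]; print('plate',len(p),cv2.minAreaRect((p[:,:2]*1000).astype(np.float32)))
d=ld('wrist'); s=get_state(); print('wristcam',-d['R'].T@d['t'],d['R'])
```

```text
scene fx 476.88793545427166 campos [ 1.36645680e-05 -1.05441137e+00  1.18294917e+00]
A 87 [ 0.4377 -0.1903  0.0367] mid [ 0.4387 -0.1898  0.0375] [0.037 0.039 0.008]
[ 21. 127. 203.]
B 92 [ 0.484  -0.34    0.0363] mid [ 0.4843 -0.3397  0.0367] [0.039 0.038 0.007]
[ 21. 127. 194.]
pink 75 [ 0.4367 -0.0929  0.0366] mid [ 0.4367 -0.0911  0.038 ] [0.038 0.041 0.01 ]
black 87 [ 0.506  -0.2496  0.0365] mid [ 0.5055 -0.2483  0.037 ] [0.04  0.041 0.008]
pin 20 [ 0.603  -0.1662  0.0539] mid [ 0.6026 -0.1648  0.0533] [0.014 0.015 0.014]
handle 227 (503.56640625, 118.6103515625) 25.772741317749023 129.14532470703125 84.70055389404297 [0.50235921 0.11544041 0.09890164]
rim 456 ((502.5615234375, 118.3335952758789), (239.67547607421875, 127.92060852050781), 86.20655059814453)
plate 275 ((602.2239379882812, -161.76895141601562), (87.28759002685547, 92.54476928710938), 86.51304626464844)
top fx 471.5221478383449 campos [ 0.29400162 -0.06195301  1.5747921 ]
A 66 [ 0.4365 -0.1888  0.037 ] mid [ 0.4359 -0.1888  0.0381] [0.036 0.036 0.01 ]
[ 24.  135.  239.5]
B 71 [ 0.4815 -0.3386  0.0371] mid [ 0.4826 
[... 164 characters left out ...]
 0.0366] mid [ 0.506  -0.2477  0.0381] [0.037 0.037 0.01 ]
pin 19 [ 0.6025 -0.1621  0.0536] mid [ 0.6024 -0.163   0.0563] [0.013 0.014 0.02 ]
handle 209 (504.0746154785156, 118.58604431152344) 22.08241081237793 129.10574340820312 84.71417999267578 [0.50179209 0.11872915 0.10128832]
rim 393 ((501.7320556640625, 119.88019561767578), (231.82125854492188, 124.64188385009766), 85.76655578613281)
plate 350 ((600.5517578125, -163.78375244140625), (98.48319244384766, 96.81044006347656), 88.29119873046875)
wristcam [0.17229369 0.65665562 0.37408166] [[ 3.55698850e-01  9.34600507e-01 -4.68693834e-04]
 [ 8.95389599e-01 -3.40631780e-01  2.86788174e-01]
 [ 2.67872721e-01 -1.02429887e-01 -9.57993906e-01]]
```

Call:
jog_arm --commands "0.22 -0.28 0.04 0 0 0.286;0.22 -0.28 0.04 0 0 0.286;0.22 -0.28 0.04 0 0 0.286;0.22 -0.28 0.04 0 0 0.286;0.22 -0.28 0.04 0 0 0.286;0.22 -0.28 0.04 0 0 0.286;0.22 -0.89 0.0 0 0 0.286;0.22 -0.89 0.0 0 0 0.286;0.22 -0.89 0.0 0 0 0.286;0.22 -0.89 0.0 0 0 0.286;0.22 -0.89 0.0 0 0 0.286;0.22 -0.89 0.0 0 0 0.286;0.22 -0.89 0.0 0 0 0.286;0.22 -0.89 0.0 0 0 0.286;0.22 -0.89 0.0 0 0 0.286;0.22 -0.89 0.0 0 0 0.286;0.22 -0.89 0.0 0 0 0.286;0.22 -0.89 0.0 0 0 0.286"

```text
time: 3.45
eef_pos: [0.46, -0.2588, 0.2312]
tcp_rot: [0.039, 0.999, 0.0, -0.0]
contact_force: [-0.2, -0.8, -0.7]
opening: 0.999
```

```bash
cat >> h.py <<'E'
def pose():
    from scipy.spatial.transform import Rotation as Ro
    s=get_state(); R=Ro.from_quat(s['tcp_rot']).as_matrix()
    print('t',round(s['time'],2),'p',np.round(s['eef_pos'],4),'yyaw',round(np.degrees(np.arctan2(R[1,1],R[0,1])),2),'z',np.round(R[:,2],3),'F',np.round(s['contact_force'],1),'M',np.round(s['wrist_torque'],2),'op',round(s['opening']*85,1))
    return s,R
def circ(P,r=None):
    from scipy.optimize import least_squares
    P=P[:,:2]; c=P.mean(0)
    f=lambda v:np.hypot(P[:,0]-v[0],P[:,1]-v[1])-v[2]
    s=least_squares(f,[*c,.01],loss='soft_l1',f_scale=.001); return s.x
E
python3 - <<'E'
from h import *
pose(); d=cam('wrist','w1.png'); np.savez('/tmp/w1',**d); W=world(d); print('fx',d['fx'])
for nm,c in [('A',(.437,-.19)),('B',(.483,-.339)),('pin',(.602,-.163))]:
    D=np.hypot(W[...,0]-c[0],W[...,1]-c[1])
    lo,hi=(.031,.045) if nm!='pin' else (.05,.07)
    m=(D<.04)&(W[...,2]>lo)&(W[...,2]<hi); p=W[m]
    if len(p)>5:
        print(nm,len(p),np.round(p.mean(0),4),'mid',np.round((p.min(0)+p.max(0))/2,4),np.round(np.ptp(p,axis=0),3),[round(x) for x in px(d,[*c,.036])])
        area=len(p)
E
```

```text
t 3.45 p [ 0.46   -0.2588  0.2312] yyaw 85.52 z [-0.     0.001 -1.   ] F [-0.2 -0.8 -0.7] M [0.06 0.01 0.  ] op 84.9
fx 342.83270032265614
A 1152 [ 0.438  -0.1873  0.0358] mid [ 0.4386 -0.1869  0.0348] [0.039 0.04  0.007] [322, 139]
B 921 [ 0.4835 -0.336   0.0357] mid [ 0.4843 -0.3367  0.0347] [0.04  0.04  0.007] [178, 195]
pin 58 [ 0.6036 -0.1655  0.0544] mid [ 0.604  -0.1657  0.0545] [0.01  0.006 0.009] [349, 285]
```

View pics/w1.png

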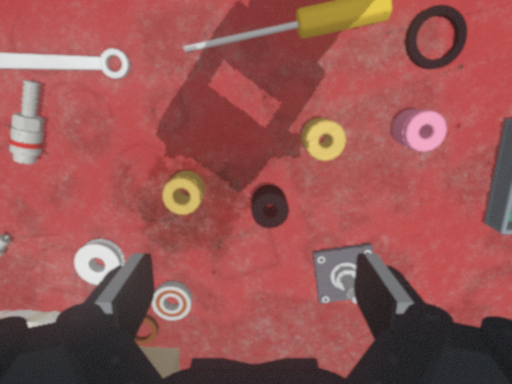

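Run:
```python
from h import *
a=cv2.imread('pics/w1.png')
f=lambda x,y:cv2.resize(a[y-32:y+32,x-32:x+32],(390,390),interpolation=2)
cv2.imwrite('pics/w1c.png',np.hstack([f(323,140),f(185,193)]))
```

```text
(no output)
```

View pics/w1c.png

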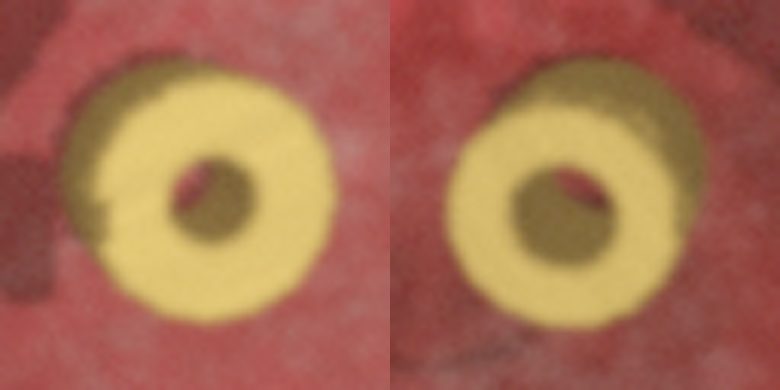

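Left crop, px (323,140): A has a bore of about 0.36 of its OD, which is ~14 mm, so it is tight. Right crop, px (185,193): B has a bore of about 0.45 of its OD, which is ~18 mm, so it should fit. I will try B on the pin, after refining its centre by fitting the outlines.

```bash
cat >> h.py <<'E'
def ray(d,uv,z):
    uv=np.atleast_2d(uv).astype(float)
    r=np.c_[(uv[:,0]-d['cx'])/d['fx'],(uv[:,1]-d['cy'])/d['fy'],np.ones(len(uv))]@np.asarray(d['R'])
    c=-np.asarray(d['R']).T@d['t']
    return c+r*((z-c[2])/r[:,2])[:,None]
def topring(d,c,z,thr=None,rad=.03):
    """bright bronze top face: outer & hole circles on plane z"""
    u,v=px(d,[*c,z]); k=int(d['fx']*rad/ (np.asarray(d['R'])@[*c,z]+d['t'])[2])
    u,v=int(round(u)),int(round(v)); y0=max(v-k,0);x0=max(u-k,0)
    im=d['frame'][y0:v+k,x0:u+k]; h=cv2.cvtColor(cv2.resize(im,None,fx=4,fy=4,interpolation=2),cv2.COLOR_RGB2HSV)
    m=((h[...,0]>15)&(h[...,0]<35)&(h[...,1]>80)).astype(np.uint8)
    t,_=cv2.threshold(h[...,2][m>0].reshape(-1,1),0,255,cv2.THRESH_OTSU) if thr is None else (thr,0)
    m=((m>0)&(h[...,2]>t)).astype(np.uint8)*255
    cs,hi=cv2.findContours(m,cv2.RETR_CCOMP,cv2.CHAIN_APPROX_NONE)
    out=[]
    for i in np.argsort([-len(c) for c in cs])[:3]:
        q=cs[i][:,0,:]; 
        if len(q)<20: continue
        P=ray(d,(q+.5)/4-.5+[x0,y0],z); v_=circ(P); out.append((hi[0][i][3]>=0,np.round(v_[:2],4),round(2000*v_[2],1)))
    print('thr',t,'hole?,centre,dia',out); return out
E
python3 - <<'E'
from h import *
f=np.load('/tmp/w1.npz'); d={k:f[k] for k in f}
topring(d,(.4385,-.187),.036); topring(d,(.484,-.336),.036)
E
```

```text
thr 181.0 hole?,centre,dia [(np.False_, array([ 0.4386, -0.1864]), np.float64(38.9)), (np.True_, array([ 0.4385, -0.1866]), np.float64(14.3))]
thr 171.0 hole?,centre,dia [(np.False_, array([ 0.4843, -0.3361]), np.float64(39.0)), (np.True_, array([ 0.4842, -0.336 ]), np.float64(18.4))]
```

Call:
jog_arm --commands "0.024 -0.079 -0.03 0 0 0;0.024 -0.079 -0.07 0 0 0;0.024 -0.079 -0.12 0 0 0;0.024 -0.079 -0.16 0 0 0;0.024 -0.079 -0.19 0 0 0;0.024 -0.079 -0.21 0 0 0;0.024 -0.079 -0.225 0 0 0;0.024 -0.079 -0.225 0 0 0;0.024 -0.079 -0.225 0 0 0"

```text
time: 4.62
eef_pos: [0.485, -0.3388, 0.0076]
tcp_rot: [0.039, 0.999, -0.001, 0.001]
contact_force: [0.6, -0.2, 0.4]
opening: 0.997
```

Call:
jog_arm --commands "0 0 0 0 0 0;0 0 0 0 0 0;0 0 0 0 0 0;0 0 0 0 0 0;0 0 0 0 0 0;0 0 0 0 0 0" --gripper 20 --grip_force 30

```text
time: 5.38
eef_pos: [0.4845, -0.3384, 0.0071]
tcp_rot: [0.039, 0.999, -0.0, 0.0]
contact_force: [-0.6, 2.1, 5.6]
opening: 0.452
```

Call:
jog_arm --commands "0 0 0.02 0 0 0;0 0 0.05 0 0 0;0.01 0.01 0.09 0 0 0;0.03 0.03 0.13 0 0 0;0.05 0.06 0.16 0 0 0;0.066 0.088 0.18 0 0 0;0.066 0.088 0.18 0 0 0;0.066 0.088 0.18 0 0 0;0.066 0.088 0.18 0 0 0"

```text
time: 6.5
eef_pos: [0.549, -0.2506, 0.1849]
tcp_rot: [0.039, 0.999, 0.001, -0.001]
contact_force: [-1.2, 0.5, -2.6]
opening: 0.447
```

Run:
```python
from h import *
s,R=pose(); d=cam('wrist','w2.png'); np.savez('/tmp/w2',**d); W=world(d)
p=s['eef_pos']
D=np.hypot(W[...,0]-.603,W[...,1]+.165)
m=(D<.03)&(W[...,2]>.05)&(W[...,2]<.065); P=W[m]; print(len(P),P.mean(0),np.ptp(P,axis=0))
m=(D<.02)&(W[...,2]>.016)&(W[...,2]<.024); P=W[m]; print('collar',len(P),(P.min(0)+P.max(0))/2,np.ptp(P,axis=0))
D=np.hypot(W[...,0]-p[0],W[...,1]-p[1])
m=(D<.03)&(abs(W[...,2]-p[2]-.03)<.015); P=W[m]; print('sleeve',len(P),P.mean(0)-p,P.min(0)-p,P.max(0)-p)
```

```text
t 6.5 p [ 0.549  -0.2506  0.1849] yyaw 85.48 z [-0.002  0.001 -1.   ] F [-1.2  0.5 -2.6] M [-0.    0.04  0.02] op 38.0
215 [ 0.60369263 -0.16228511  0.05557138] [0.01326346 0.01434681 0.00939937]
collar 353 [ 0.6052798  -0.16126967  0.02000712] [0.02726108 0.02740604 0.00798401]
sleeve 10847 [-3.14591814e-03  1.88874675e-05  2.85187733e-02] [-0.01983718 -0.02875045  0.01500071] [0.01988916 0.02974759 0.04499224]
```

View pics/w2.png

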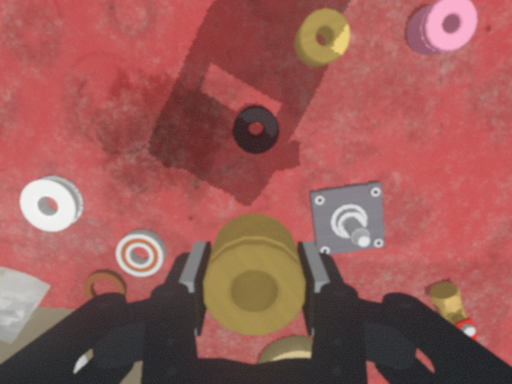

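```bash
cat >> h.py <<'E'
def held(d,p):
    W=world(d); D=np.hypot(W[...,0]-p[0],W[...,1]-p[1])
    h=cv2.cvtColor(d['frame'],cv2.COLOR_RGB2HSV)
    b=(h[...,0]>15)&(h[...,0]<35)&(h[...,1]>70)&(D<.03)&(W[...,2]>p[2]+.015)
    zt=np.percentile(W[b][:,2],90); m=(b&(abs(W[...,2]-zt)<.004)).astype(np.uint8)
    cs,hi=cv2.findContours(m*255,cv2.RETR_CCOMP,cv2.CHAIN_APPROX_NONE)
    for i in np.argsort([-len(c) for c in cs])[:2]:
        P=ray(d,cs[i][:,0,:],zt); v=circ(P); print('held rel',np.round(v[:2]-p[:2],4),'dia',round(2000*v[2],1),'ztop rel',round(zt-p[2],4),'hole' if hi[0][i][3]>=0 else '')
    q=W[m>0]; c=np.linalg.lstsq(np.c_[q[:,:2],np.ones(len(q))],q[:,2],rcond=None)[0]; print('face slope',np.round(c[:2],3))
E
python3 - <<'E'
from h import *
f=np.load('/tmp/w2.npz'); d={k:f[k] for k in f}; W=world(d)
held(d,get_state()['eef_pos'])
D=np.hypot(W[...,0]-.604,W[...,1]+.163)
m=(D<.02)&(W[...,2]>.056)&(W[...,2]<.062); P=W[m]; print(len(P),P.mean(0),(P.min(0)+P.max(0))/2,np.ptp(P,axis=0),circ(P))
# plate outline via dark mask
m=((W[...,2]>.003)&(W[...,2]<.012)&(abs(W[...,0]-.604)<.04)&(abs(W[...,1]+.163)<.04)).astype(np.uint8)
c=max(cv2.findContours(m,0,1)[0],key=len)[:,0,:]; print('plate',cv2.minAreaRect((ray(d,c,.008)[:,:2]*1e3).astype(np.float32)))
m=((W[...,2]>.0175)&(W[...,2]<.0225)&(D<.02)); P=W[m]; h=cv2.convexHull((P[:,:2]*1e3).astype(np.float32))[:,0]; print('collar',circ(h/1000))
E
```

```text
held rel [-0.0013 -0.0001] dia 39.1 ztop rel 0.0295 
held rel [-0.0015 -0.0002] dia 17.1 ztop rel 0.0295 hole
face slope [0.005 0.001]
116 [ 0.60496891 -0.16166048  0.05774441] [ 0.60527382 -0.16155427  0.05778067] [0.01102875 0.01000002 0.00355221] [ 0.60503323 -0.16168168  0.00372867]
plate ((604.2643432617188, -161.83963012695312), (70.74222564697266, 69.89665985107422), 4.479772567749023)
collar [ 0.60510924 -0.16137208  0.01364275]
```

Call:
jog_arm --commands "0.02 0.04 -0.02 0 0 0;0.04 0.07 -0.05 0 0 0;0.0545 0.0864 -0.08 0 0 0;0.0545 0.0864 -0.1 0 0 0;0.0545 0.0864 -0.11 0 0 0;0.0545 0.0864 -0.12 0 0 0;0.0545 0.0864 -0.125 0 0 0;0.0545 0.0864 -0.127 0 0 0;0.0545 0.0864 -0.127 0 0 0"

```text
time: 7.68
eef_pos: [0.6051, -0.1638, 0.06]
tcp_rot: [0.039, 0.999, -0.0, 0.001]
contact_force: [0.5, 2.0, -0.1]
opening: 0.449
```

Run:
```python
from h import *
s,R=pose(); d=cam('wrist','w3.png'); held(d,s['eef_pos'])
a=cv2.imread('pics/w3.png')[200:384,130:390]; cv2.imwrite('pics/w3c.png',cv2.resize(a,None,fx=3,fy=3,interpolation=2))
```

```text
t 7.67 p [ 0.6051 -0.1638  0.06  ] yyaw 85.53 z [ 0.001 -0.    -1.   ] F [ 0.5  2.  -0.1] M [ 0.29 -0.09 -0.02] op 38.2
held rel [-0.0012 -0.0002] dia 39.1 ztop rel 0.0295 
held rel [-0.0015 -0.0002] dia 17.1 ztop rel 0.0295 hole
face slope [0.008 0.001]
```

View pics/w3c.png

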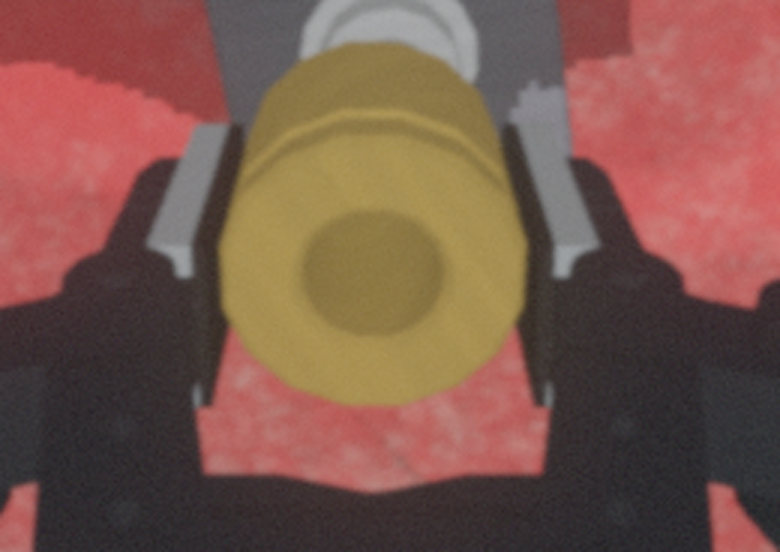

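Call:
jog_arm --commands "0 0 -0.002 0 0 0;0 0 -0.004 0 0 0;0 0 -0.006 0 0 0;0 0 -0.006 0 0 0"

```text
time: 8.22
eef_pos: [0.6054, -0.1628, 0.0545]
tcp_rot: [0.039, 0.999, 0.001, 0.001]
contact_force: [-0.1, 6.0, 4.6]
opening: 0.448
```

Call:
jog_arm --commands "0 0.001 0 0 0 0;0 0.0018 0 0 0 0;0 0.0018 -0.002 0 0 0;0 0.0018 -0.004 0 0 0;0 0.0018 -0.004 0 0 0"

```text
time: 8.85
eef_pos: [0.6047, -0.1618, 0.0485]
tcp_rot: [0.039, 0.999, 0.0, 0.0]
contact_force: [3.5, 2.6, -2.5]
opening: 0.451
```

Call:
jog_arm --commands "0.0008 0.0005 -0.004 0 0 0;0.0008 0.0005 -0.008 0 0 0;0.0008 0.0005 -0.012 0 0 0;0.0008 0.0005 -0.016 0 0 0;0.0008 0.0005 -0.02 0 0 0;0.0008 0.0005 -0.021 0 0 0;0.0008 0.0005 -0.021 0 0 0"

```text
time: 9.72
eef_pos: [0.6053, -0.1616, 0.0282]
tcp_rot: [0.039, 0.999, -0.0, -0.0]
contact_force: [0.1, -0.0, -0.6]
opening: 0.451
```

Call:
jog_arm --commands "0 0 0 0 0 0;0 0 0 0 0 0;0 0 0 0 0 0;0 0 0 0 0 0" --gripper 62

```text
time: 10.22
eef_pos: [0.6056, -0.1615, 0.0286]
tcp_rot: [0.039, 0.999, -0.0, 0.0]
contact_force: [-0.5, 0.4, -0.3]
opening: 0.622
```

Run:
```python
from h import *
s,R=pose(); d=cam('wrist','w4.png'); held(d,s['eef_pos'])
a=cv2.imread('pics/w4.png')[180:384,130:390]; cv2.imwrite('pics/w4c.png',cv2.resize(a,None,fx=2.5,fy=2.5,interpolation=2))
```

```text
t 10.22 p [ 0.6056 -0.1615  0.0286] yyaw 85.54 z [ 0. -0. -1.] F [-0.5  0.4 -0.3] M [-0.   -0.03  0.01] op 52.8
held rel [-0.0015 -0.0003] dia 38.8 ztop rel 0.0281 
held rel [-0.0018 -0.0003] dia 17.2 ztop rel 0.0281 hole
face slope [ 0.005 -0.001]
```

View pics/w4c.png

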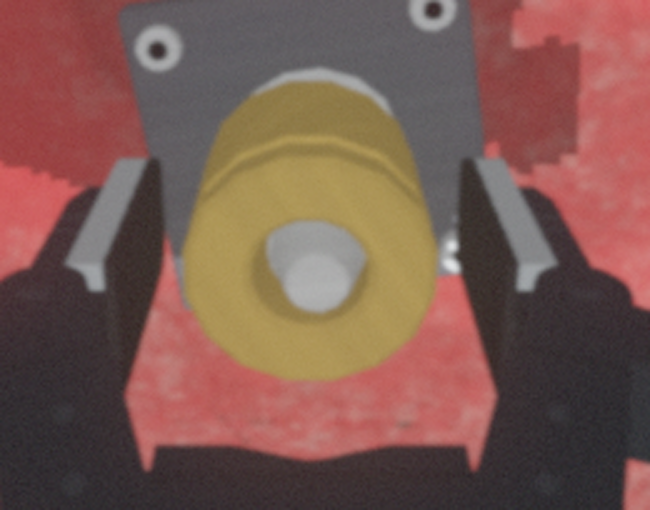

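Call:
jog_arm --commands "0 0 0 0 0 0;0 0 0 0 0 0;0 0 0 0 0 0;0 0 0 0 0 0;0 0 0.01 0 0 0;0 0 0.03 0 0 0;0 0 0.06 0 0 0;0 0.01 0.1 0 0 0;-0.03 0.05 0.14 0 0 0;-0.06 0.09 0.16 0 0 0;-0.08 0.12 0.17 0 0 0;-0.09 0.13 0.17 0 0 0;-0.09 0.13 0.17 0 0 0;-0.09 0.13 0.17 0 0 0" --gripper 20 --grip_force 35

```text
time: 12.02
eef_pos: [0.5157, -0.0323, 0.198]
tcp_rot: [0.039, 0.999, -0.0, -0.0]
contact_force: [0.5, -0.8, -2.0]
opening: 0.454
```

Run:
```python
from h import *
s,R=pose(); d=cam('wrist','w5.png'); np.savez('/tmp/w5',**d); held(d,s['eef_pos']); W=world(d)
m=(W[...,2]>.023)&(W[...,2]<.033)&(abs(W[...,0]-.5)<.1)&(abs(W[...,1]-.12)<.15)
p=W[m]; print('rim',len(p),cv2.minAreaRect((p[:,:2]*1000).astype(np.float32)))
d=cam('top','t5.png'); W=world(d)
m=(W[...,2]>.018)&(W[...,2]<.04)&(abs(W[...,0]-.5)<.09)&(abs(W[...,1]-.12)<.15)
p=W[m]; print('rim top',len(p),cv2.minAreaRect((p[:,:2]*1000).astype(np.float32)))
```

```text
t 12.03 p [ 0.5157 -0.0323  0.198 ] yyaw 85.5 z [-0.001 -0.    -1.   ] F [ 0.5 -0.8 -2. ] M [-0.03 -0.04  0.  ] op 38.6
held rel [-0.0013 -0.0001] dia 39.1 ztop rel 0.028 
held rel [-0.0015 -0.0002] dia 17.2 ztop rel 0.028 hole
face slope [ 0.006 -0.   ]
rim 3724 ((502.64141845703125, 110.180908203125), (211.52920532226562, 126.46849060058594), 87.41011047363281)
rim top 246 ((501.5102233886719, 121.66034698486328), (227.95704650878906, 124.44457244873047), 84.06884765625)
```

View pics/w5.png

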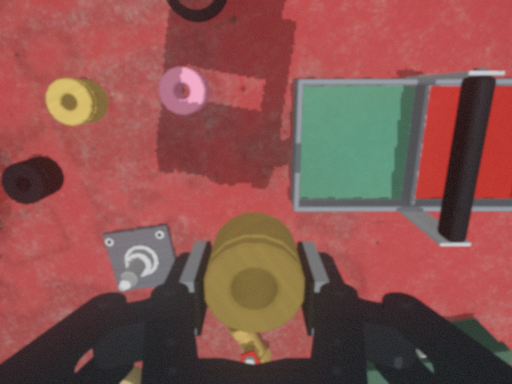

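Run:
```python
from h import *
f=np.load('/tmp/w5.npz'); d={k:f[k] for k in f}
P=ray(d,[[297,81],[295,210],[420,80],[405,208],[510,210]],.028); print(P.round(4)); 
# green floor
h=cv2.cvtColor(d['frame'],cv2.COLOR_RGB2HSV); W=world(d)
m=((h[...,0]>60)&(h[...,0]<95)&(h[...,1]>60)&(abs(W[...,2]-.006)<.008)&(W[...,1]<.2)&(W[...,0]<.6))
c=max(cv2.findContours(m.astype(np.uint8),0,1)[0],key=len)[:,0,:]; print(cv2.minAreaRect((ray(d,c,.006)[:,:2]*1e3).astype(np.float32)))
```

```text
[[0.437  0.0111 0.028 ]
 [0.5551 0.0041 0.028 ]
 [0.4446 0.1172 0.028 ]
 [0.5613 0.1099 0.028 ]
 [0.5713 0.2109 0.028 ]]
((499.93499755859375, 66.6607666015625), (103.54269409179688, 109.15172576904297), 85.51716613769531)
```

Call:
jog_arm --commands "-0.007 0.04 -0.02 0 0 0;-0.015 0.075 -0.05 0 0 0;-0.015 0.086 -0.09 0 0 0;-0.015 0.086 -0.13 0 0 0;-0.015 0.086 -0.155 0 0 0;-0.015 0.086 -0.17 0 0 0;-0.015 0.086 -0.178 0 0 0;-0.015 0.086 -0.181 0 0 0;-0.015 0.086 -0.181 0 0 0;-0.015 0.086 -0.181 0 0 0"

```text
time: 13.38
eef_pos: [0.5023, 0.0537, 0.0185]
tcp_rot: [0.039, 0.999, -0.0, 0.002]
contact_force: [1.5, -4.5, -0.2]
opening: 0.45
```

Call:
jog_arm --commands "0 0 0 0 0 0;0 0 0 0 0 0"

```text
time: 13.62
eef_pos: [0.5021, 0.0541, 0.0185]
tcp_rot: [0.039, 0.999, -0.0, 0.002]
contact_force: [2.1, -4.9, 1.4]
opening: 0.447
```

Run:
```python
from h import *
s,R=pose(); d=cam('wrist','w6.png'); np.savez('/tmp/w6',**d); held(d,s['eef_pos'])
d=cam('scene','s6.png')
a=cv2.imread('pics/s6.png')[100:220,180:300]; b=cv2.imread('pics/w6.png')
cv2.imwrite('pics/w6c.png',np.hstack([cv2.resize(a,(384,384),interpolation=2),cv2.resize(b,(410,384))]))
```

```text
t 13.62 p [0.5021 0.0541 0.0185] yyaw 85.5 z [ 0.004 -0.    -1.   ] F [ 2.1 -4.9  1.4] M [-0.23 -0.21 -0.15] op 38.0
held rel [-0.0013 -0.0002] dia 39.2 ztop rel 0.028 
held rel [-0.0016 -0.0003] dia 17.1 ztop rel 0.028 hole
face slope [0.01  0.002]
```

View pics/w6c.png

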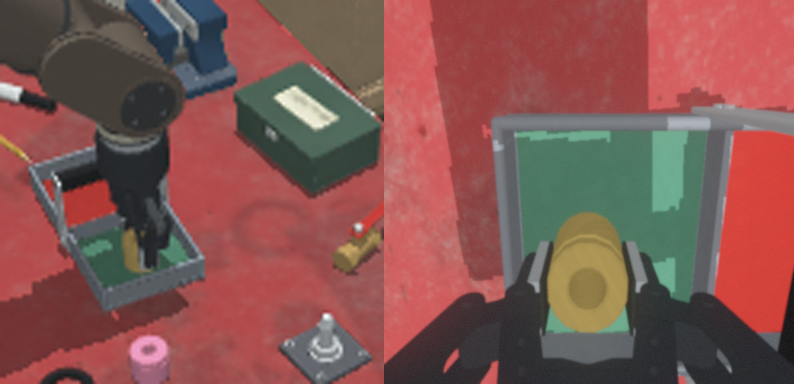

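Call:
jog_arm --commands "-0.001 -0.003 0.001 0 0 0;-0.002 -0.006 0.001 0 0 0;-0.002 -0.006 0.001 0 0 0;-0.002 -0.006 0.001 0 0 0"

```text
time: 14.22
eef_pos: [0.498, 0.0487, 0.0181]
tcp_rot: [0.039, 0.999, 0.0, -0.0]
contact_force: [-0.9, -0.6, -2.9]
opening: 0.453
```

Run:
```python
from h import *
print(np.round(get_state()['qpos'],3))
```

```text
[-0.106  0.199  2.127  0.     0.817 -1.599]
```

Call:
jog_arm --commands "0 0 0.02 0 0 0;0 0 0.06 0 0 0;0 0 0.1 0 0 0;0 0 0.12 0 0 0;0.001 0 0.12 0 0 -1.571;0.001 0 0.12 0 0 -1.571;0.001 0 0.12 0 0 -1.571;0.001 0 0.12 0 0 -1.571;0.001 0 0.12 0 0 -1.571;0.001 0 0.12 0 0 -1.571;0.001 0 0.12 0 0 -1.571;0.001 0 0.12 0 0 -1.571;0.001 0 0.12 0 0 -1.571;0.001 0 0.12 0 0 -1.571;0.001 0 0.12 0 0 -1.571"

```text
time: 16.1
eef_pos: [0.4993, 0.0486, 0.1382]
tcp_rot: [0.734, 0.679, -0.0, -0.0]
contact_force: [-0.0, -0.3, -1.6]
opening: 0.446
```

Run:
```python
from h import *
s,R=pose(); d=cam('wrist','w7.png'); np.savez('/tmp/w7',**d); held(d,s['eef_pos']); print(-np.asarray(d['R']).T@d['t'])
```

```text
t 16.1 p [0.4993 0.0486 0.1382] yyaw -4.41 z [-0.  0. -1.] F [-0.  -0.3 -1.6] M [0.   0.04 0.  ] op 37.9
held rel [0.0007 0.0016] dia 39.0 ztop rel 0.0281 
held rel [0.0005 0.0018] dia 17.2 ztop rel 0.0281 hole
face slope [-0.001 -0.007]
[0.50563757 0.12143877 0.2809102 ]
```

View pics/w7.png

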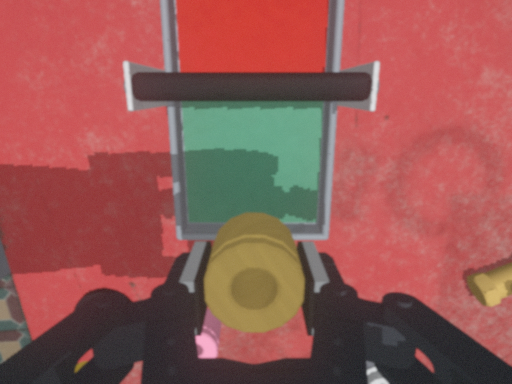

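Call:
jog_arm --commands "0 0 -0.04 0 0 0;0 0 -0.075 0 0 0;0 0 -0.1 0 0 0;0 0 -0.112 0 0 0;0 0 -0.118 0 0 0;0 0 -0.1215 0 0 0;0 0 -0.1225 0 0 0;0 0 -0.1225 0 0 0"

```text
time: 17.15
eef_pos: [0.4999, 0.0485, 0.0164]
tcp_rot: [0.734, 0.679, 0.0, 0.0]
contact_force: [-0.8, 0.9, -0.9]
opening: 0.449
```

Call:
jog_arm --commands "0 0 -0.001 0 0 0;0 0 -0.001 0 0 0;0 0 -0.001 0 0 0;0 0 -0.001 0 0 0" --gripper 62

```text
time: 17.65
eef_pos: [0.4996, 0.0485, 0.015]
tcp_rot: [0.734, 0.679, 0.0, 0.0]
contact_force: [-0.1, 0.2, -0.6]
opening: 0.628
```

Call:
jog_arm --commands "0 0 0.02 0 0 0;0 0 0.05 0 0 0;0 0 0.09 0 0 0;0 0 0.13 0 0 0;0 0 0.16 0 0 0;-0.01 -0.05 0.18 0 0 0;-0.01 -0.05 0.18 0 0 0"

```text
time: 18.52
eef_pos: [0.4904, -0.0036, 0.1972]
tcp_rot: [0.735, 0.678, 0.001, 0.002]
contact_force: [-0.1, 1.0, -0.6]
opening: 0.62
```

Run:
```python
from h import *
s,R=pose(); d=cam('wrist','w8.png'); np.savez('/tmp/w8',**d); W=world(d)
topring(d,(.4993,.0505),.042);
```

```text
t 18.52 p [ 0.4904 -0.0036  0.1972] yyaw -4.65 z [ 0.005 -0.001 -1.   ] F [-0.1  1.  -0.6] M [-0.    0.02  0.01] op 52.7
thr 194.0 hole?,centre,dia [(np.False_, array([0.5004, 0.0485]), np.float64(37.5)), (np.True_, array([0.5004, 0.0486]), np.float64(19.8))]
```

View pics/w8.png

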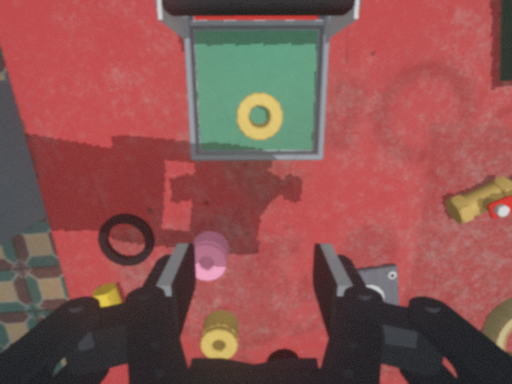

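Call:
jog_arm --commands "-0.01 -0.06 0 0 0 0;-0.03 -0.12 -0.01 0 0 0;-0.045 -0.17 -0.03 0 0 0;-0.0515 -0.1874 -0.07 0 0 0;-0.0515 -0.1874 -0.11 0 0 0;-0.0515 -0.1874 -0.11 0 0 0;-0.0515 -0.1874 -0.11 0 0 0" --gripper 100

```text
time: 19.45
eef_pos: [0.4387, -0.1886, 0.0856]
tcp_rot: [0.734, 0.679, 0.0, 0.0]
contact_force: [0.1, -0.2, 0.5]
opening: 0.997
```

Run:
```python
from h import *
s,R=pose(); d=cam('wrist','w9.png'); held(d,s['eef_pos']-[0,0,.078])
```

```text
t 19.45 p [ 0.4387 -0.1886  0.0856] yyaw -4.41 z [ 0.001 -0.    -1.   ] F [ 0.1 -0.2  0.5] M [-0.04 -0.   -0.04] op 84.7
held rel [0.0002 0.0031] dia 38.7 ztop rel 0.0292 
held rel [0.0001 0.0032] dia 13.7 ztop rel 0.0292 hole
face slope [-0.001 -0.007]
```

View pics/w9.png

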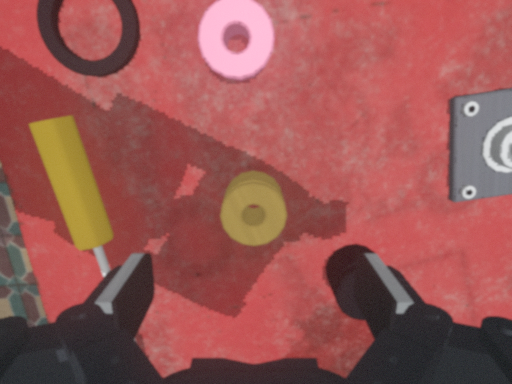

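Call:
jog_arm --commands "0 0.001 -0.03 0 0 0;0 0.001 -0.055 0 0 0;0 0.001 -0.07 0 0 0;0 0.001 -0.0775 0 0 0;0 0.001 -0.0775 0 0 0;0 0.001 -0.0775 0 0 0"

```text
time: 20.25
eef_pos: [0.4387, -0.1884, 0.0083]
tcp_rot: [0.734, 0.679, 0.0, 0.001]
contact_force: [0.8, -0.1, -0.8]
opening: 0.998
```

Call:
jog_arm --commands "0 0 0 0 0 0;0 0 0 0 0 0;0 0 0 0 0 0;0 0 0 0 0 0;0 0 0 0 0 0;0 0 0 0 0 0;0 0 0.02 0 0 0;0 0 0.05 0 0 0;0 0 0.08 0 0 0;0.02 0 0.11 0 0 0;0.02 0 0.12 0 0 0;0.02 0 0.12 0 0 0" --gripper 20 --grip_force 35

```text
time: 21.75
eef_pos: [0.4573, -0.1876, 0.1267]
tcp_rot: [0.734, 0.679, -0.0, -0.0]
contact_force: [-0.4, -0.0, -1.6]
opening: 0.459
```

Run:
```python
from h import *
s,R=pose(); d=cam('wrist','w10.png'); held(d,s['eef_pos'])
d=cam('top','t10.png'); W=world(d)
m=(W[...,2]>.018)&(W[...,2]<.04)&(abs(W[...,0]-.5)<.09)&(abs(W[...,1]-.12)<.15)
p=W[m]; print('rim top',len(p),cv2.minAreaRect((p[:,:2]*1000).astype(np.float32)))
m=(W[...,2]>.085)&(W[...,2]<.12)&(abs(W[...,0]-.5)<.09)&(abs(W[...,1]-.12)<.13)
p=W[m]; print('handle',cv2.minAreaRect((p[:,:2]*1000).astype(np.float32)))
```

```text
t 21.75 p [ 0.4573 -0.1876  0.1267] yyaw -4.45 z [-0.001  0.    -1.   ] F [-0.4 -0.  -1.6] M [-0.01 -0.05  0.06] op 39.0
held rel [0.0009 0.0031] dia 39.2 ztop rel 0.0288 
held rel [0.0007 0.0032] dia 13.1 ztop rel 0.0288 hole
face slope [-0.002 -0.008]
rim top 448 ((502.40899658203125, 122.17066955566406), (232.05084228515625, 126.05813598632812), 85.36002349853516)
handle ((501.9765625, 119.2580337524414), (23.06166648864746, 129.07188415527344), 83.38786315917969)
```

Call:
jog_arm --commands "0.01 0.02 0.04 0 0 0;0.02 0.07 0.063 0 0 0;0.035 0.125 0.063 0 0 0;0.04 0.18 0.063 0 0 0;0.045 0.235 0.063 0 0 0;0.05 0.29 0.063 0 0 0;0.05 0.34 0.063 0 0 0;0.05 0.365 0.063 0 0 0;0.05 0.3737 0.063 0 0 0;0.05 0.3737 0.063 0 0 0;0.05 0.3737 0.063 0 0 0"

```text
time: 23.22
eef_pos: [0.5078, 0.1847, 0.1898]
tcp_rot: [0.735, 0.679, -0.0, -0.0]
contact_force: [0.2, -0.5, -1.6]
opening: 0.463
```

Run:
```python
from h import *
s,R=pose(); d=cam('wrist','w11.png'); held(d,s['eef_pos']);np.savez('/tmp/w11',**d)
```

```text
t 23.23 p [0.5078 0.1847 0.1898] yyaw -4.54 z [-0.001 -0.001 -1.   ] F [ 0.2 -0.5 -1.6] M [ 0.07 -0.03  0.04] op 39.3
held rel [0.0007 0.003 ] dia 39.3 ztop rel 0.0288 
held rel [0.0007 0.0033] dia 13.0 ztop rel 0.0288 hole
face slope [-0.003 -0.009]
```

View pics/w11.png

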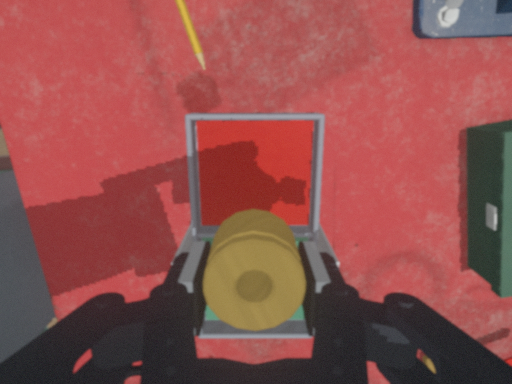

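Run:
```python
from h import *
f=np.load('/tmp/w11.npz'); d={k:f[k] for k in f}; W=world(d)
print(ray(d,[[187,115],[324,115]],.028).round(4))
h=d['frame']
print([ [round(v) for v in px(d,X)] for X in ([.51,.187,.006],[.503,.12,.1],[.4455,.124,.1],[.56,.115,.1])])
```

```text
[[0.4545 0.2425 0.028 ]
 [0.5729 0.2331 0.028 ]]
[[256, 167], [254, 280], [179, 280], [329, 280]]
```

Call:
jog_arm --commands "0 0.001 -0.04 0 0 0;0 0.001 -0.09 0 0 0;0 0.001 -0.13 0 0 0;0 0.001 -0.155 0 0 0;0 0.001 -0.167 0 0 0;0 0.001 -0.173 0 0 0;0 0.001 -0.1755 0 0 0;0 0.001 -0.1755 0 0 0;0 0.001 -0.1755 0 0 0"

```text
time: 24.4
eef_pos: [0.5086, 0.187, 0.0157]
tcp_rot: [0.734, 0.679, 0.001, 0.0]
contact_force: [-0.1, 0.4, -1.2]
opening: 0.46
```

Call:
jog_arm --commands "0 0 -0.001 0 0 0;0 0 -0.001 0 0 0;0 0 -0.001 0 0 0;0 0 -0.001 0 0 0" --gripper 62

```text
time: 24.9
eef_pos: [0.508, 0.1868, 0.0139]
tcp_rot: [0.734, 0.679, 0.0, 0.0]
contact_force: [1.0, 1.1, -0.7]
opening: 0.617
```

Call:
jog_arm --commands "0 0 0.02 0 0 0;0 0 0.06 0 0 0;0 0 0.11 0 0 0;0 0 0.17 0 0 0;0 0 0.21 0 0 0;-0.005 -0.067 0.22 0 0 1.571;-0.005 -0.067 0.22 0 0 1.571;-0.005 -0.067 0.22 0 0 1.571;-0.005 -0.067 0.22 0 0 1.571;-0.005 -0.067 0.22 0 0 1.571;-0.005 -0.067 0.22 0 0 1.571;-0.005 -0.067 0.22 0 0 1.571;-0.005 -0.067 0.22 0 0 1.571;-0.005 -0.067 0.22 0 0 1.571;-0.005 -0.067 0.22 0 0 1.571;-0.005 -0.067 0.22 0 0 1.571"

```text
time: 26.9
eef_pos: [0.5029, 0.1198, 0.2338]
tcp_rot: [0.04, 0.999, 0.0, -0.0]
contact_force: [0.8, 0.2, -0.8]
opening: 0.618
```

Run:
```python
from h import *
s,R=pose(); d=cam('wrist','w12.png'); np.savez('/tmp/w12',**d); W=world(d)
m=(W[...,2]>.1)&(W[...,2]<.112)&(abs(W[...,0]-.5)<.09)&(abs(W[...,1]-.12)<.03)
p=W[m]; print('handle',len(p),cv2.minAreaRect((p[:,:2]*1000).astype(np.float32)),np.median(p[:,2]))
m=m&(abs(W[...,0]-.503)<.045); p=W[m]; print('bar fit y=a x+b',np.polyfit(p[:,0]-.503,p[:,1],1),np.ptp(p,axis=0))
topring(d,(.5,.05),.042);topring(d,(.508,.19),.042)
```

```text
t 26.9 p [0.5029 0.1198 0.2338] yyaw 85.47 z [-0.  0. -1.] F [ 0.8  0.2 -0.8] M [ 0.02 -0.03 -0.05] op 52.5
handle 2544 ((503.96319580078125, 123.6808090209961), (23.38435935974121, 126.0805435180664), 85.62476348876953) 0.10443079141036053
bar fit y=a x+b [-0.07725687  0.12377273] [0.08997986 0.01992803 0.00659416]
thr 140.0 hole?,centre,dia [(np.False_, array([0.5001, 0.0486]), np.float64(38.1)), (np.True_, array([0.4996, 0.0487]), np.float64(19.7))]
thr 182.0 hole?,centre,dia [(np.False_, array([0.5087, 0.1884]), np.float64(38.7)), (np.True_, array([0.5086, 0.1885]), np.float64(14.3))]
```

View pics/w12.png

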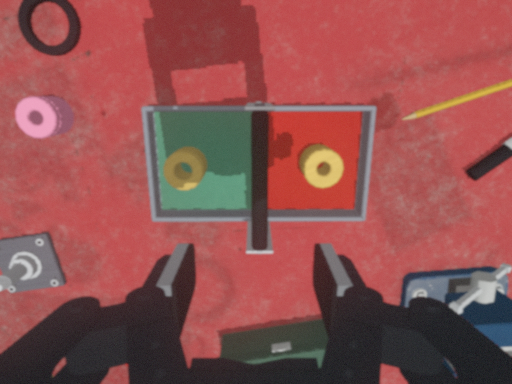

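Call:
jog_arm --commands "0.0005 0.0025 -0.04 0 0 0;0.0005 0.0025 -0.08 0 0 0;0.0005 0.0025 -0.12 0 0 0;0.0005 0.0025 -0.145 0 0 0;0.0005 0.0025 -0.157 0 0 0;0.0005 0.0025 -0.158 0 0 0;0.0005 0.0025 -0.158 0 0 0"

```text
time: 27.82
eef_pos: [0.5045, 0.1224, 0.0771]
tcp_rot: [0.039, 0.999, 0.0, 0.001]
contact_force: [-0.1, -0.3, -0.3]
opening: 0.619
```

Call:
jog_arm --commands "0 0 0 0 0 0;0 0 0 0 0 0;0 0 0 0 0 0;0 0 0 0 0 0;0 0 0 0 0 0;0 0 0 0 0 0;0 0 0 0 0 0;0 0 0 0 0 0" --gripper 0 --grip_force 80

```text
time: 28.82
eef_pos: [0.5042, 0.123, 0.077]
tcp_rot: [0.039, 0.999, 0.001, 0.001]
contact_force: [-0.4, 3.3, 6.1]
opening: 0.15
```

Call:
jog_arm --commands "0 0 0.002 0 0 0;0 0 0.006 0 0 0;0 0 0.012 0 0 0;0 0 0.02 0 0 0;0 0 0.03 0 0 0;0 0 0.042 0 0 0;0 0 0.056 0 0 0;0 0 0.07 0 0 0;0 0 0.085 0 0 0;0 0 0.1 0 0 0;0 0 0.115 0 0 0;0 0 0.13 0 0 0;0 0 0.145 0 0 0;0 0 0.158 0 0 0;0 0 0.169 0 0 0;0 0 0.178 0 0 0;0 0 0.185 0 0 0;0 0 0.19 0 0 0;0 0 0.192 0 0 0;0 0 0.192 0 0 0"

```text
time: 31.32
eef_pos: [0.5034, 0.1223, 0.2677]
tcp_rot: [0.039, 0.999, -0.0, -0.0]
contact_force: [-0.3, -0.5, -8.1]
opening: 0.147
```

Call:
jog_arm --commands "0 0 0 0 0 0;0 0 0 0 0 0;0 0 0 0 0 0;0 0 0 0 0 0;0 0 0 0 0 0;0 0 0 0 0 0"

```text
time: 32.08
eef_pos: [0.5035, 0.1223, 0.2678]
tcp_rot: [0.039, 0.999, -0.0, 0.0]
contact_force: [0.1, -0.1, -7.8]
opening: 0.15
```

Run:
```python
from h import *
s,R=pose(); d=cam('wrist','w13.png'); W=world(d); p=s['eef_pos']
h=cv2.cvtColor(d['frame'],cv2.COLOR_RGB2HSV)
z0=p[2]-.077
m=(W[...,2]>z0+.022)&(W[...,2]<z0+.034)&(abs(W[...,0]-.5)<.09)&(abs(W[...,1]-.12)<.15)
q=W[m]; print(len(q),'rim slope',np.linalg.lstsq(np.c_[q[:,:2]-p[:2],np.ones(len(q))],q[:,2],rcond=None)[0])
for n in ['top','scene']:
    d=cam(n,n+'13.png'); W=world(d)
    for q in ['spool','bearing','coupler','valve']:
        for r in cut_out(n,q)[:1]:
            m=r['pixels']; P=W[m]; P=P[~np.isnan(P[:,0])]; print(n,q,round(r['conf'],2),np.round(np.median(P,0),3))
    m=(W[...,2]>z0+.02)&(W[...,2]<z0+.037)&(abs(W[...,0]-.5)<.12)&(abs(W[...,1]-.12)<.16)
    P=W[m]; print(n,len(P),np.linalg.lstsq(np.c_[P[:,:2]-p[:2],np.ones(len(P))],P[:,2],rcond=None)[0])
a=cv2.imread('pics/scene13.png')[60:260,130:340]; b=cv2.imread('pics/w13.png')
cv2.imwrite('pics/c13.png',np.hstack([cv2.resize(a,(400,384),interpolation=2),cv2.resize(b,(400,384))]))
```

```text
t 32.08 p [0.5035 0.1223 0.2678] yyaw 85.54 z [ 0. -0. -1.] F [ 0.1 -0.1 -7.8] M [ 0.05 -0.03  0.04] op 12.7
11570 rim slope [-0.01917695  0.00142762  0.21952998]
top spool 0.7 [ 0.563 -0.451  0.015]
top bearing 0.48 [ 0.625 -0.374  0.013]
top coupler 0.64 [ 0.406 -0.49   0.022]
top valve 0.76 [ 0.723 -0.05   0.027]
top 237 [-0.01025484  0.00104934  0.22066683]
scene spool 0.5 [ 0.561 -0.454  0.015]
scene bearing 0.69 [ 0.624 -0.376  0.013]
scene coupler 0.79 [ 0.404 -0.496  0.021]
scene valve 0.68 [ 0.718 -0.059  0.028]
scene 501 [-0.00272233  0.00285253  0.21850791]
```

View pics/c13.png

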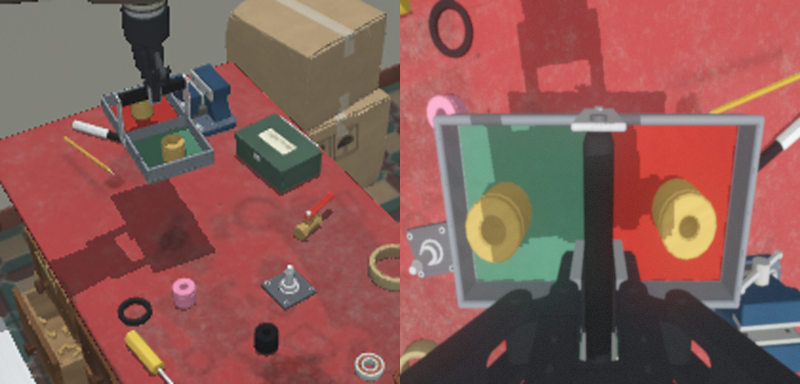

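The tray hangs level within about 1°, with its underside at about 0.19 m. Both sleeves are standing in it: green half at about px (500,220) and red half at about px (685,220) of the right panel. Bystanders read where they were.

Run:
```python
from h import *
print(ctrl.sign_off())
```

```text
the job is handed in; nothing more can be done
None
```

The job is handed in at about 32 s of the 72 s allowed, with the arm holding the tray in the air and both sleeves standing in it.

- **Which sleeve fits:** the wrist camera measured the bores at about 18.4 mm and 14.3 mm. I slid the wide one over the pin and released it. It rested with its top at about 0.057 m, where a seated sleeve should be at 0.056 m, and the pin showed in its bore.
- **Tight sleeve not tried:** I did not put the 14 mm sleeve on the pin. I judged it tight from its measured bore, about 14.3 mm in two of the pictures and 13 to 13.7 mm in the others.
- **Placing:** the fitting sleeve stands in the green half and the tight one in the red half. My first approach to the green half brushed something, probably the tray handle, with about 5 N. It may have shifted the tray by 1 to 2 mm. I backed off and turned the jaws a quarter turn before setting the sleeve down.
- **Final checks:**
  - The tray underside is about 0.19 m above the worktop and the arm is still.
  - The measured load of 7.8 N matches the tray with both sleeves.
  - The rim slopes from the three cameras disagree slightly: 0.3, 0.6 and 1.1 degrees.
  - The spool, bearing, coupler and valve read within about 5 mm of where they started, and I did not touch them.

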